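# Hang the paddle rest on the slotted post

### The arm

A 7-joint arm with a two-finger parallel gripper is mounted at the origin on the work surface. World frame = base frame: x ahead of the robot, y to its left, z up, the work surface at z = 0. Lengths are in m, angles in degrees, forces in N, time in s.
With the tool pointing down it reaches from about 0.425 to 0.875 m from the base axis. Payload 4.7 kg.
Tool frame: the origin (TCP) lies midway between the tips of the shut fingers; the grasp point (between the pads) lies 19 mm behind it; y points along the fingers, x is the direction in which the jaws open and shut, and the axes are right-handed (so a half turn about y gives the same grasp; the last joint's range is limited). The gripper opens to 87 mm and grips with 3 to 60 N. Pads are 19 mm wide; open, the fingers measure 117 mm over their backs; the gripper's body (75 mm by 190 mm) begins 51 mm behind the grasp point.
Start: joints at [70.537, 18.392, -4.016, 83.108, 1.295, 78.541, -3.26], TCP at [0.225, -0.61, 0.223] pointing down, gripper open.
Joint ranges: [-163.93, 163.93], [-17.29, 119.83], [-79.2, 71.16], [3.27, 140.29], [-89.18, 269.18], [5.43, 117.66], [-154.24, 154.24]. Speed limits (degrees/s): [147.25, 147.25, 180, 180, 180, 180, 180].

### API

Orientations are given as [roll, pitch, yaw] about the fixed x, y, z axes, in that order (R = Rz(yaw) Ry(pitch) Rx(roll)).
In Python, from cell import env gives the robot as it stands.
- The arm moves only by the tool carry_out, never from a script. Its argument "targets" is a list of rows, each a list of 2 entries, a list of its own where there are three numbers: the shift along the tool's x, y, z in mm, then the turn, a rotation vector about the tool's x, y, z in degrees. A call has 1 to 12 rows; each row shifts and turns the commanded pose from where the row before left it, along the tool's axes as they then stand; what a row does not reach is not made up. A row lasts 1/10 s, in which the tool goes at most 50 mm and 8.59 degrees, less where a joint would pass 70% of its speed; a pose out of reach is approached as far as the arm can. A call with a gripper value outside its range is refused whole. "jaw" is the opening, from 0 (shut) to 1 (fully open), set as the call begins (left out, the last holds). The fingers move at their own pace and stop on an object; "squeeze" is the grip in N (left out, the last holds). Time passes only in rows, so rows that do not move let the fingers close. It gives the time, the measured TCP pose, the force and the opening at its end, in the units of the state.
- env.get_obs(): the state, without advancing time (a new reading comes with each control period).
- env.read_camera(name): name is "scene" or "top" or "wrist"; returns the picture (384x512x3 uint8, red, green, blue); there is no depth.
- env.get_calibration(name): a dict with "fx", "fy", "cx", "cy" (pixels), "R" (3x3) and "t" (3): a world point X has camera coordinates R X + t; the wrist camera has in their place "hand_eye" (4x4, takes a point from camera to tool coordinates, whose origin is the TCP and whose axes are the tool frame's). Camera axes: x right, y down, z forward; pixel columns grow to the right and rows downward; lengths in m; the calibration is good to about 2 mm. A picture is of the moment at which its call begins: read the wrist's pose just before it. get_calibration takes no time and is no camera call.
- env.sign_off(): hands the job in, once; it reports no verdict.
Trained networks look in the newest picture that a camera, given by its name, has taken for a name from the list of things; names that differ only in an ending like _2 or _b are one class to them, and where a whole thing is asked for, a point or a joint stands for the part that bears it (a point fixed in the world has none). Each returns a list of dicts, best first, with "p" (0 to 1); they miss things now and then, are a little off and sometimes report something else, mostly with a low value. They report only what shows in the picture. A call takes as long as a camera call. They do not tell look-alikes from the thing itself.
- env.outline_of(camera, label): "mask" (384x512 bool, what is visible of it) and "xy" ([column, row] in pixels, amid what is visible of it).
The state is a dict: "time_s": time; "qpos": joint angles; "joint_velocities": joint speeds; "effort": joint torques, N m; "tool_pos": TCP position; "tool_rot": TCP orientation; "force": force on the tool from outside, world axes, zero at the start; "wrist_torque": the same for the moment, N m; "grip_width": finger opening in m.
Only numpy, scipy, OpenCV 4.12 (cv2) and the standard library are available. Lean on these libraries where they do the work, as an engineer would, in place of code of your own. Each camera call takes 0.05 s, during which the arm holds its last target.

### The job

Hang the red paddle-rest bracket on the slotted post beside the press: feel its two hooked tabs into the two slots, bring its back flush against the slotted plate, then push it down against the spring pin until the brass bolt snaps out over its top edge, and let go so it stays locked. Never force it, and leave everything else on the counter where it is.

Things in the scene. Friction and masses are not known exactly. Their poses are not given: they have to be found in the camera images.
- post: Fixed dark steel post, foot 150 x 150 x 14 mm (x -50 to 100). Origin: on the counter, straight below the middle of the FRONT FACE of its white slotted plate; +z up, the face looks to -x, y across. Behind the plate stand two side rails and a back wall, to z = 190 mm. A push of 15 N or less is enough anywhere; more than 40 N of bracket on post damages it.
- slots (a point): Point on the post axis at x 0, y 0, z 150 mm: the MIDDLE of the range, not the slots. The white plate (4 mm thick, 78 mm wide, from S-75 to S+32 mm) is clamped at a height that differs each time and is not measured: slot centre height S is 140 to 160 mm over the counter and must be felt for. Two slots 12.5 mm wide, 22.5 mm high, at y +22 and -22 mm, height S; 28 mm free depth behind.
- pin (a joint): Spring pin: brass, 14 mm across, standing before the plate at post x -14 mm, y 0, its top at S-39.5 mm when free. 0 = up, grows as it is pushed down, m. Pushes up with 4.2 N at 0 and 0.7 N more per mm, and lifts an unlocked bracket again. Reads about 0.0088 with the bracket locked, 0.0103 with it pressed right down.
- bolt (a joint): Spring bolt: brass, 12 mm wide, 8 mm high, sticking 6 mm out of the plate (to post x -6 mm) at y 0, underside at S+16.25 mm. 0 = out, grows as it is pushed back (+x), m. Needs 2 N to start, 0.2 N more per mm. The bracket's back plate pushes it in about 6 mm when flush; once the bracket is fully down it springs out over the top edge.
- bracket: Red steel paddle-rest bracket, about 0.3 kg, standing on its ledge. Origin: bottom of the back face, mid width; +z up, +x the way the tabs point (into the post when hung), y across. Back plate x -6 to 0, 70 mm wide, 64 high. Ledge x -62 to -6, 70 wide, 6 thick, front lip 16 high. Grip rib in the middle, 12 mm thick in y, x -42 to -6, z 6 to 84 mm.
- tabs (a point): Middle of the two steel tabs: bracket x 0, y 0, z 37 mm. Tabs at y +22 and -22 mm, 8 mm wide: neck x 0 to 11.5, z 38 to 46 mm; down-turned lip x 6.5 to 11.5, z 28 to 38 mm. They enter straight with this point at height S (2 mm either way) until it is flush at post x 0, y 0, same yaw. Then down some 12 mm to a hard stop, this point at S-12.25 mm; the bolt snaps out about 1.5 mm before it.
- rib (a point): The place to grip the bracket's rib: bracket frame x -26 mm, y 0, z 68 mm (16 mm below the rib's top). Grip across the 12 mm thickness, along bracket y.
- dome: Green glass dome weight, 92 mm across, 46 mm high; origin in the middle of its underside. Leave it alone.
- paddle: Bare poplar paddle lying flat, 325 mm long, 140 mm wide, 12 mm thick (handle 18 mm); origin under the blade's middle, handle to -x. Leave it alone.
- caul0: Lower of two stacked maple caul boards, 200 x 90 x 18 mm, origin in the middle of its underside. Leave it alone.
- caul1: Upper caul board, 200 x 90 x 18 mm, lying on the lower. Leave it alone.
- mallet: Rubber-tipped mallet lying on the counter, origin under its head's middle, 230 mm handle to -x, head 114 mm along y, 48 mm high. Leave it alone.
There are look-alikes about, which are no part of the job. Of the things shaped like the bracket, the red one is meant. There is more than one size of the post; the job needs the smaller.

How it is judged (in metres and radians):
On the way:
1. both tabs are through the slots and the bracket's back pushes the bolt in, the spring pin not yet pressed down far (value of joint bolt above 0.003 m and value of joint pin below 0.006 m and x of bracket in the frame of post above -0.004 m and y of bracket in the frame of post between -0.005 and 0.005 m), for 0.05 s.
At the end, for the whole second after the job is handed in: The bracket hangs on the post, released and at rest: back within 4 mm of the plate's face, centred within 5 mm, upright within 0.06 rad and square within 0.08 rad, holding the spring pin down by more than 7.5 mm, with the bolt out (less than 1.5 mm pushed in) over its top edge (value of joint bolt below 0.0015 m and value of joint pin above 0.0075 m and x of bracket in the frame of post between -0.004 and 0.003 m and y of bracket in the frame of post between -0.005 and 0.005 m and angle between bracket's own z axis and vertical below 0.06 rad and angle between the x axis of bracket and the x axis of post, either way round below 0.08 rad and linear speed of bracket below 0.01 m/s); the robot touches nothing.
It fails at once if the bracket is pushed against the post with more than 40 N (contact force between bracket and post above 40 N).
It fails at once if the robot hits the post with more than 20 N (contact force between any of the fingers, the arm and post above 20 N).
It fails at once if another thing on the counter is moved by more than 20 mm (distance of any of dome, paddle, caul0, caul1, mallet from where it was at the start of the episode above 0.02 m).
It also fails if it takes over 54 s, if anything falls off the work surface, if the arm or the gripper's body presses on something with over 40 N, if the wrist force passes 120 N, or if a joint passes its speed limit or range.

## Working session

There is one attempt and no reset: what is moved stays moved. The work goes in short steps, Python scripts to look and compute and a tool call to move; the robot and the scene stay as the last step left them, time stands still between calls to the robot, and variables do not carry over. Pictures are saved under pics/ and viewed, and the job is handed in when it is done.

Besides the shell and the picture viewer there is one more tool, called after ">>>" as name([rows], argument=value, ...), one row to a line, values as JSON. carry_out: Moves the arm, as the interface text tells. Its arguments: {"type":"object","properties":{"targets":{"type":"array","items":{"type":"array"}},"jaw":{"type":"number"},"squeeze":{"type":"number"}},"required":["targets"]}

```bash
ls; mkdir -p pics
python3 - <<'E'
from cell import env
import cv2, numpy as np
o=env.get_obs()
for k in o: print(k, np.round(o[k],4) if not isinstance(o[k],str) else o[k])
for n in ["scene","top"]:
    im=env.read_camera(n); cv2.imwrite(f"pics/{n}0.png",im[:,:,::-1])
    c=env.get_calibration(n); print(n,{k:np.round(v,4).tolist() for k,v in c.items()})
    for l in ["bracket","post"]:
        for d in env.outline_of(n,l): print(n,l,round(d["p"],2),np.round(d["xy"]),d["mask"].sum())
print(env.get_calibration("wrist"))
E
```

```text
pics
time_s 0.0
qpos [70.5379 18.4387 -4.0158 83.1759  1.2961 78.5392 -3.2587]
joint_velocities [-0.0072 -0.0109 -0.0404 -0.0514  0.1065 -0.0448 -0.0123]
effort [-2.00000e-04 -4.91292e+01 -4.04100e-01 -3.12535e+01 -6.39000e-02
  4.36000e-02  2.00000e-04]
tool_pos [ 0.2249 -0.6092  0.2215]
tool_rot [-90.0067   0.1085 -69.7263]
force [-0.1764 -0.0561  0.2967]
wrist_torque [ 0.0241 -0.0351  0.0122]
grip_width 0.0872
scene {'fx': 443.9138, 'fy': 443.9138, 'cx': 260.7776, 'cy': 193.5753, 'R': [[-0.64, 0.7683, 0.0072], [0.5842, 0.4926, -0.645], [-0.4991, -0.4086, -0.7641]], 't': [0.2723, -0.1869, 1.7181]}
scene bracket 0.74 [164. 167.] 364
scene bracket 0.67 [199. 169.] 366
scene post 0.76 [386. 210.] 4894
scene post 0.73 [209. 254.] 2749
top {'fx': 358.8251, 'fy': 358.8251, 'cx': 259.0612, 'cy': 188.575, 'R': [[0.0204, -0.9996, 0.0174], [-0.996, -0.0218, -0.0865], [0.0869, -0.0155, -0.9961]], 't': [-0.017, 0.4371, 1.3147]}
top bracket 0.81 [334. 192.] 343
top bracket 0.74 [364. 175.] 341
top post 0.96 [158. 248.] 3467
top post 0.59 [262. 128.] 1577
top post 0.39 [170. 121.] 2136
{'fx': 287.5788838100983, 'fy': 287.5788838100983, 'cx': 253.04417746834596, 'cy': 190.78051614063347, 'hand_eye': array([[ 9.99998799e-01, -1.32128025e-04,  1.54394921e-03,
        -1.46583285e-03],
       [-1.52444825e-03, -2.62643442e-01,  9.64891755e-01,
        -1.62933448e-01],
       [ 2.78018893e-04, -9.64892950e-01, -2.62643328e-01,
         7.10736187e-02],
       [ 0.00000000e+00,  0.00000000e+00,  0.00000000e+00,
         1.00000000e+00]])}
```

View pics/scene0.png

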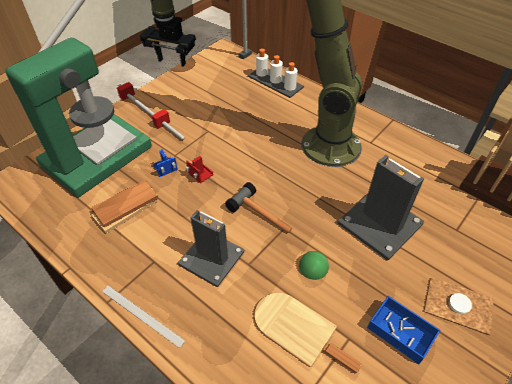

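View pics/top0.png

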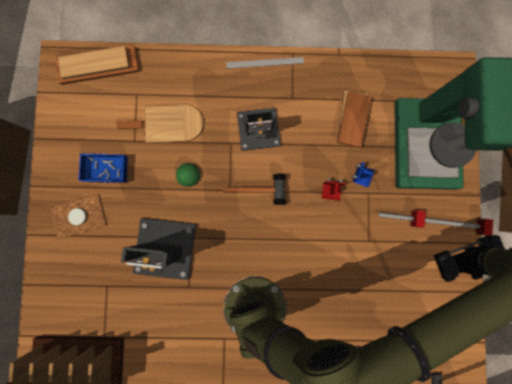

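Run:
```python
import cv2,numpy as np
a=cv2.imread("pics/scene0.png"); b=cv2.imread("pics/top0.png")
c1=cv2.resize(a[120:290,140:290],None,fx=4,fy=4,interpolation=2)[:600]
cv2.imwrite("pics/c1.png",cv2.resize(a[130:290,140:280],None,fx=3.7,fy=3.7,interpolation=2))
cv2.imwrite("pics/c2.png",cv2.resize(b[80:220,230:400],None,fx=4.2,fy=4.2,interpolation=2))
```

```text
(no output)
```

View pics/c1.png

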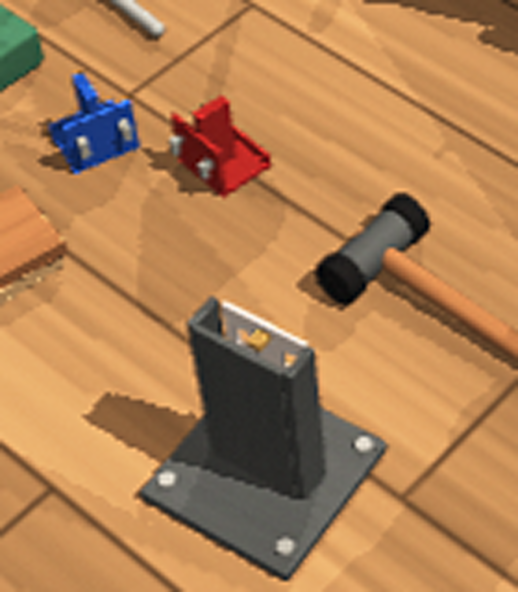

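View pics/c2.png

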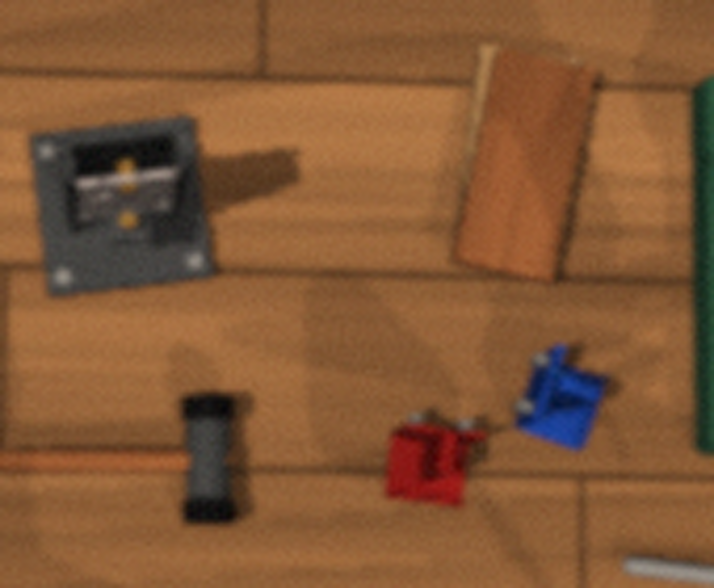

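Candidate brackets: red at scene (199,169) / top (334,190), and blue at scene (164,163) / top (364,175). Candidate posts: the small one at scene (209,254) / top (262,128), and the large one at scene (386,210) / top (158,248). I'm taking the red bracket and the small post; the crops confirm both. Next I'll fit their poses.

```bash
cat > h.py <<'E'
import cv2,numpy as np
from scipy.optimize import minimize
from scipy.spatial.transform import Rotation as Ro
def box(x0,x1,y0,y1,z0,z1): return np.array([[x,y,z] for x in(x0,x1) for y in(y0,y1) for z in(z0,z1)],float)/1000
BR=[box(-6,0,-35,35,0,64),box(-62,-6,-35,35,0,6),box(-62,-56,-35,35,0,16),box(-42,-6,-6,6,6,84)]
TABS=[box(0,11.5,s*22-4,s*22+4,38,46) for s in(1,-1)]+[box(6.5,11.5,s*22-4,s*22+4,28,38) for s in(1,-1)]
FOOT=[box(-50,100,-75,75,0,14)]
def place(b,x,y,yaw,z=0):
    c,s=np.cos(yaw),np.sin(yaw); return b@np.array([[c,-s,0],[s,c,0],[0,0,1]]).T+[x,y,z]
def proj(c,P):
    q=P@np.array(c["R"]).T+np.array(c["t"]).ravel()
    return np.c_[c["fx"]*q[:,0]/q[:,2]+c["cx"],c["fy"]*q[:,1]/q[:,2]+c["cy"]]
def sil(c,boxes,p,ss=4,z=0):
    m=np.zeros((384*ss,512*ss),np.uint8)
    for b in boxes:
        u=proj(c,place(b,*p,z=z)); cv2.fillConvexPoly(m,cv2.convexHull(np.round((u+.5)*ss-.5).astype(np.int32)),255)
    return cv2.resize(m,(512,384),interpolation=cv2.INTER_AREA)/255.
def wristcal(env,o=None):
    o=o or env.get_obs(); w=env.get_calibration("wrist"); T=np.eye(4)
    T[:3,:3]=Ro.from_euler("xyz",o["tool_rot"],degrees=True).as_matrix(); T[:3,3]=o["tool_pos"]
    M=np.linalg.inv(T@np.array(w["hand_eye"])); return dict(fx=w["fx"],fy=w["fy"],cx=w["cx"],cy=w["cy"],R=M[:3,:3],t=M[:3,3])
def ray(c,uv,z):
    R=np.array(c["R"]);t=np.array(c["t"]).ravel();C=-R.T@t
    d=R.T@np.array([(uv[0]-c["cx"])/c["fx"],(uv[1]-c["cy"])/c["fy"],1]); return C+d*(z-C[2])/d[2]
E
cat > a.py <<'E'
from h import *
from cell import env
S,T=env.get_calibration("scene"),env.get_calibration("top")
ims=cv2.imread("pics/scene0.png"),cv2.imread("pics/top0.png")
def red(im):
    b,g,r=[im[:,:,i].astype(int) for i in range(3)]
    return ((r>70)&(r>2.6*g)&(r>2.6*b)).astype(np.uint8)
wins=[(140,215,180,150),(0,0,0,0)]
ms=[]
for im,(x0,x1,y0,y1) in zip(ims,[(180,225,145,195),(310,352,170,215)]):
    m=red(im);k=np.zeros_like(m);k[y0:y1,x0:x1]=1;ms.append((m*k).astype(float));print(ms[-1].sum())
print(ray(S,(199,169),.03),ray(T,(334,192),.03),ray(T,(262,128),0))
def cost(p,w=(1,1)): return sum(wi*np.abs(sil(c,BR,p)-m).sum() for wi,c,m in zip(w,(S,T),ms))
g=ray(T,(334,192),.02)
best=None
for w in((1,1),(1,0),(0,1)):
  best=None
  for yaw in np.radians(range(-40,41,10)):
    r=minimize(cost,[g[0],g[1],yaw],args=(w,),method="Nelder-Mead",options=dict(initial_simplex=[[g[0],g[1],yaw],[g[0]+.02,g[1],yaw],[g[0],g[1]+.02,yaw],[g[0],g[1],yaw+.2]],xatol=1e-4,fatol=.1))
    if best is None or r.fun<best.fun:best=r
  print("bracket",w,np.round(best.x[:2],4),np.degrees(best.x[2]),best.fun)
E
python3 a.py
```

```text
365.0
324.0
[ 0.43729367 -0.27860743  0.03      ] [ 0.4297348  -0.28487989  0.03      ] [ 0.67188649 -0.01456186  0.        ]
bracket (1, 1) [ 0.4642 -0.2838] -6.637788704667159 124.25490196078431
bracket (1, 0) [ 0.4625 -0.2837] -5.524916618270456 70.96470588235294
bracket (0, 1) [ 0.4662 -0.2836] -6.73865072529833 42.14901960784314
```

Run:
```python
import cv2
a=cv2.imread("pics/scene0.png"); b=cv2.imread("pics/top0.png")
cv2.imwrite("pics/c3.png",cv2.resize(a[205:290,172:250],None,fx=7,fy=7,interpolation=2))
cv2.imwrite("pics/c4.png",cv2.resize(b[100:156,230:290],None,fx=10,fy=10,interpolation=2))
```

```text
(no output)
```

View pics/c3.png

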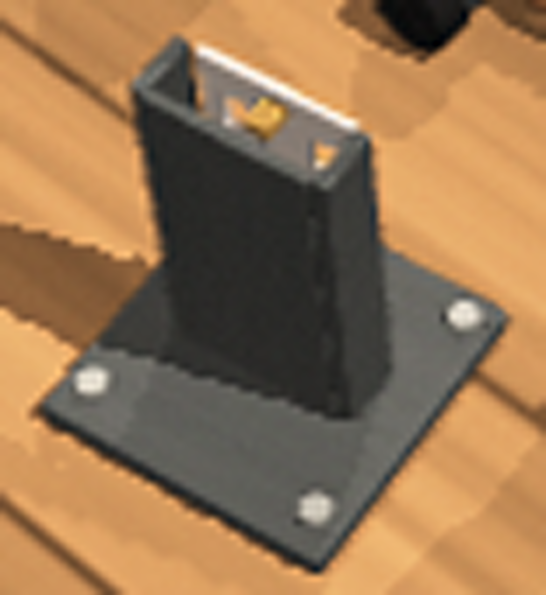

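View pics/c4.png

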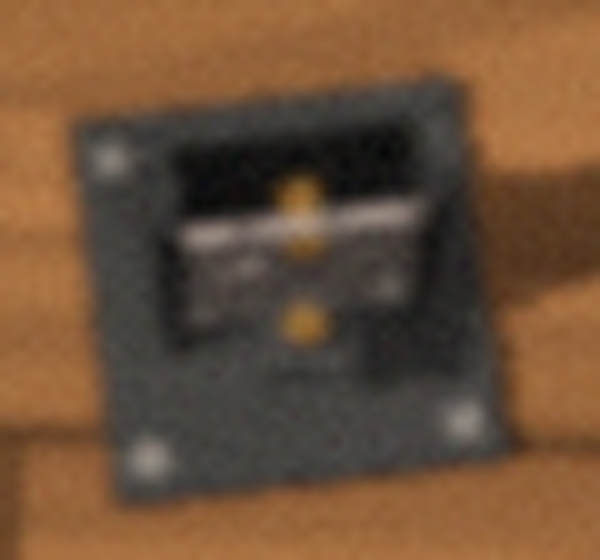

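```bash
cat > b.py <<'E'
from h import *
from cell import env
from scipy.optimize import least_squares
S,T=env.get_calibration("scene"),env.get_calibration("top")
top=np.array([[80,124],[460,82],[505,447],[122,500]])/10+[230,100]-.5   # far-left(+x,+y), far-right(+x,-y), near-right, near-left
sc=np.array([[507,318],[318,572],[37,410]])/7+[172,205]-.5
TW=np.array([[100,75,14],[100,-75,14],[-50,-75,14],[-50,75,14]])/1000
SW=np.array([[100,75,7],[100,75,7],[100,-75,7]])/1000
# scene: camera at far side; nearest corner (318,572) is +x; scene right = +y
SW=np.array([[-50,75,12],[100,75,7],[100,-75,12]])/1000
def res(p,w=(1,1)): return np.r_[w[0]*(proj(T,place(TW,*p))-top).ravel(),w[1]*(proj(S,place(SW,*p))-sc).ravel()]
for w in((1,1),(1,0),(0,1)):
    r=least_squares(res,[.66,0,.1],args=(w,)); print(w,np.round(r.x[:2],4),np.degrees(r.x[2]),np.round(r.fun,1))
# plate top edge vs height
p=least_squares(res,[.66,0,.1]).x
for nm,c,a,b in(("scene",S,np.array([195,48])/7+[172,205]-.5,np.array([362,127])/7+[172,205]-.5),("top",T,np.array([180,235])/10+[230,100]-.5,np.array([422,206])/10+[230,100]-.5)):
    for S0 in(.14,.15,.16):
        u=proj(c,place(np.array([[0,.039,S0+.032],[0,-.039,S0+.032]]),*p)); print(nm,S0,np.round(u,1).tolist(),np.round([a,b],1).tolist())
E
python3 b.py
```

```text
(1, 1) [ 0.6419 -0.0051] 8.348674379071124 [-0.9 -0.5  0.2 -0.9  0.8  1.2 -0.4  0.6  0.2 -0.4 -0.2  0.6 -0.4 -0.1]
(1, 0) [ 0.6423 -0.0053] 8.197267100941511 [-0.8 -0.6  0.3 -0.9  0.8  1.1 -0.3  0.5  0.  -0.  -0.   0.  -0.  -0. ]
(0, 1) [ 0.6415 -0.005 ] 8.412479734842439 [-0.  -0.   0.  -0.   0.   0.  -0.   0.   0.3 -0.5 -0.1  0.6 -0.2 -0.2]
scene 0.14 [[222.6, 225.5], [200.3, 214.0]] [[199.4, 211.4], [223.2, 222.6]]
scene 0.15 [[222.4, 223.4], [200.0, 211.8]] [[199.4, 211.4], [223.2, 222.6]]
scene 0.16 [[222.2, 221.3], [199.7, 209.7]] [[199.4, 211.4], [223.2, 222.6]]
top 0.14 [[248.7, 125.0], [271.9, 122.3]] [[247.5, 123.0], [271.7, 120.1]]
top 0.15 [[248.7, 124.2], [272.0, 121.4]] [[247.5, 123.0], [271.7, 120.1]]
top 0.16 [[248.7, 123.4], [272.2, 120.6]] [[247.5, 123.0], [271.7, 120.1]]
```

```bash
cat > plan.py <<'E'
from h import *
def plan(pos,rot,goal,n,turn=None,via=None):
    """goal world pos, goal yaw(deg) kept rpy(-90,0,yaw); returns rows"""
    R=Ro.from_euler("xyz",rot,degrees=True); p=np.array(pos,float)
    gR=Ro.from_euler("xyz",[-90,0,goal[3]],degrees=True); rows=[]
    rv=(R.inv()*gR).as_rotvec(degrees=True)/n
    pts=np.linspace(p,goal[:3],n+1)[1:]
    for q in pts:
        s=np.round(R.inv().apply(q-p)*1000,1); rows.append([s.tolist(),np.round(rv,2).tolist()])
        p=p+R.apply(s)/1000; R=R*Ro.from_rotvec(np.round(rv,2),degrees=True)
    return rows,p,R.as_euler("xyz",degrees=True)
E
python3 - <<'E'
from plan import *
r,p,e=plan([.225,-.61,.223],[-90,0,-69.7],[.438,-.281,.21,-6.6],9)
for x in r:print(x)
print(p,e)
E
```

```text
[[-26.1, 1.4, 34.9], [-0.0, -7.01, 0.0]]
[[-21.6, 1.5, 37.8], [-0.0, -7.01, 0.0]]
[[-16.9, 1.4, 40.1], [-0.0, -7.01, 0.0]]
[[-11.8, 1.5, 41.9], [-0.0, -7.01, 0.0]]
[[-6.6, 1.4, 43.1], [-0.0, -7.01, 0.0]]
[[-1.3, 1.5, 43.5], [-0.0, -7.01, 0.0]]
[[4.0, 1.4, 43.4], [-0.0, -7.01, 0.0]]
[[9.3, 1.5, 42.5], [-0.0, -7.01, 0.0]]
[[14.4, 1.4, 41.1], [-0.0, -7.01, 0.0]]
[ 0.43802442 -0.28102573  0.21      ] [-90.     0.    -6.61]
```

>>> carry_out([
  [[-26.1,1.4,34.9],[0,-7,0]],
  [[-21.6,1.5,37.8],[0,-7,0]],
  [[-16.9,1.4,40.1],[0,-7,0]],
  [[-11.8,1.5,41.9],[0,-7,0]],
  [[-6.6,1.4,43.1],[0,-7,0]],
  [[-1.3,1.5,43.5],[0,-7,0]],
  [[4,1.4,43.4],[0,-7,0]],
  [[9.3,1.5,42.5],[0,-7,0]],
  [[14.4,1.4,41.1],[0,-7,0]],
  [[0,0,0],[0,0,0]],
  [[0,0,0],[0,0,0]],
], jaw=1, squeeze=50)

```text
time_s: 1.4
tool_pos: [0.4391, -0.2801, 0.2097]
tool_rot: [-90.0, -0.0, -6.6]
force: [-0.1, -0.7, 1.2]
grip_width: 0.0869
```

```bash
cat > c.py <<'E'
from h import *
from cell import env
import sys
o=env.get_obs(); im=env.read_camera("wrist")[:,:,::-1]; n=sys.argv[1]
cv2.imwrite(f"pics/{n}.png",im); import json
json.dump({k:np.array(v).tolist() for k,v in o.items()},open(f"pics/{n}.json","w"))
print(o["time_s"],o["tool_pos"],o["tool_rot"],o["force"],o["qpos"])
E
python3 c.py w1
```

```text
1.4 [ 0.43910846 -0.28014271  0.20969816] [-9.00402611e+01 -2.37337679e-04 -6.59854827e+00] [-0.09044434 -0.72864203  1.21088741] [ 53.04631061   4.25847756 -24.47947478 101.65091306   1.86875729
  74.46471968  21.52776853]
```

View pics/w1.png

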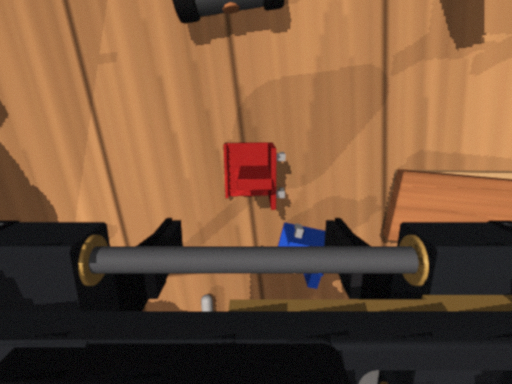

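```bash
cat > d.py <<'E'
from h import *
from cell import env
import json,sys
from a import red
n=sys.argv[1]
o=json.load(open(f"pics/{n}.json")); W=wristcal(env,o)
im=cv2.imread(f"pics/{n}.png"); m=red(im).astype(float)
_,lab,st,_=cv2.connectedComponentsWithStats(m.astype(np.uint8)); k=1+np.argmax(st[1:,4]); m=(lab==k)*1.; print(st[k])
cost=lambda p:np.abs(sil(W,BR,p)-m).sum()
best=None
for y in(-.2,-.1,0):
  x0=np.array([.464,-.284,y])
  r=minimize(cost,x0,method="Nelder-Mead",options=dict(initial_simplex=[x0,x0+[.01,0,0],x0+[0,.01,0],x0+[0,0,.15]],xatol=1e-4,fatol=.1))
  if best is None or r.fun<best.fun: best=r
p=best.x
print(np.round(p[:2],4),np.degrees(p[2]),best.fun, "at prior",cost([.4642,-.2838,-.116]))
v=im.copy()
for b in BR+TABS: cv2.polylines(v,[cv2.convexHull(np.round(proj(W,place(b,*p))).astype(np.int32))],True,(0,255,0),1)
x,y,w,h=st[k][:4]; cv2.imwrite(f"pics/{n}f.png",cv2.resize(v[max(y-20,0):y+h+20,max(x-20,0):x+w+20],None,fx=5,fy=5))
E
sed -i 's/^best=None$/if __name__!="__main__": raise SystemExit/' a.py; sed -n 1,8p a.py >/dev/null
python3 - <<'E'
s=open('a.py').read()
i=s.index("def red"); j=s.index("wins="); open('h.py','a').write(s[i:j])
E
sed -i '/from a import/d' d.py; python3 d.py w1
```

```text
[ 224  143   53   67 2770]
[ 0.4631 -0.2821] -5.834076356853949 145.6549019607843 at prior 234.39999999999998
```

View pics/w1f.png

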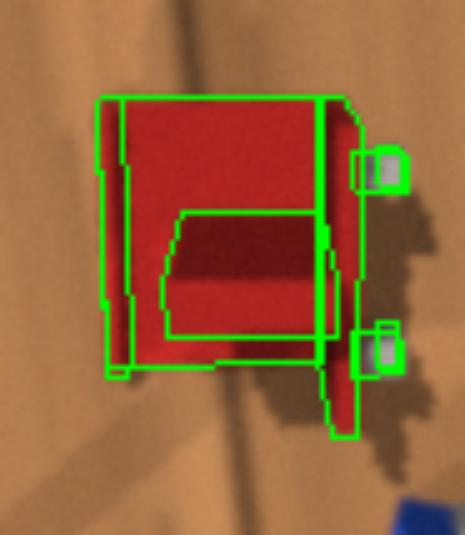

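>>> carry_out([
  [[0,0,0],[0,8.2,0]],
  [[0,0,0],[0,8.2,0]],
  [[0,0,0],[0,8.2,0]],
  [[0,0,0],[0,8.2,0]],
  [[0,0,0],[0,8.2,0]],
  [[0,0,0],[0,8.2,0]],
  [[0,0,0],[0,8.2,0]],
  [[0,0,0],[0,8.2,0]],
  [[0,0,0],[0,8.2,0]],
  [[0,0,0],[0,8.2,0]],
  [[0,0,0],[0,8,0]],
  [[0,0,0],[0,0,0]],
])

```text
time_s: 2.65
tool_pos: [0.4375, -0.2829, 0.2095]
tool_rot: [-90.0, -0.0, -97.0]
force: [-1.0, -0.4, 0.8]
grip_width: 0.0871
```

```bash
python3 c.py w2; python3 d.py w2
```

```text
2.65 [ 0.43750515 -0.28287837  0.20948319] [-9.00205049e+01 -2.62773780e-02 -9.69666122e+01] [-0.99421481 -0.3890672   0.78656932] [ 50.06554192   4.09896103 -20.98688427 101.73988922   1.55603184
  74.44676856 -68.25648947]
[ 218  150   64   49 2544]
[ 0.463  -0.2814] -4.851414917896512 251.41176470588238 at prior 353.3294117647059
```

View pics/w2.png

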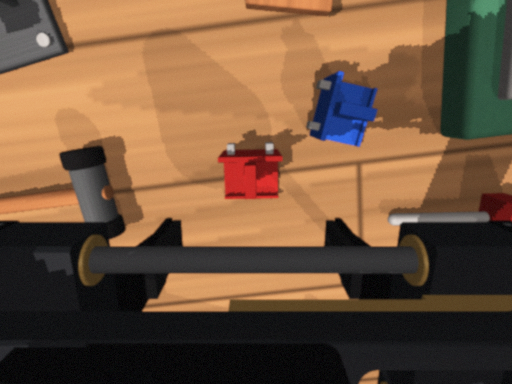

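View pics/w2f.png

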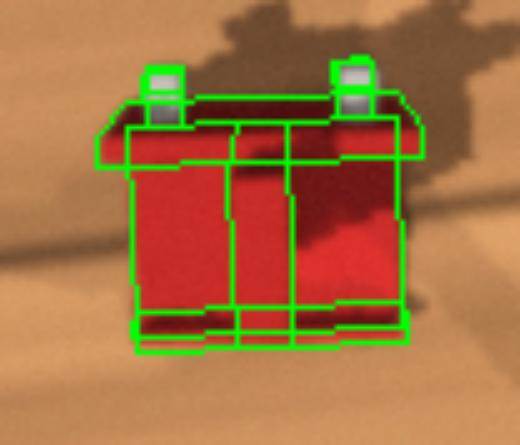

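```bash
sed -i 's/(r>70)&(r>2.6\*g)&(r>2.6\*b)/(r>45)\&(r>3*g)\&(r>2.6*b)/' h.py; python3 d.py w1; python3 d.py w2
```

```text
[ 224  143   52   66 2738]
[ 0.4635 -0.2828] -4.505406302135635 170.28235294117647 at prior 212.36470588235292
[ 218  150   64   49 2481]
[ 0.4624 -0.281 ] -4.315347442509162 309.86274509803917 at prior 362.3921568627451
```

View pics/w2f.png

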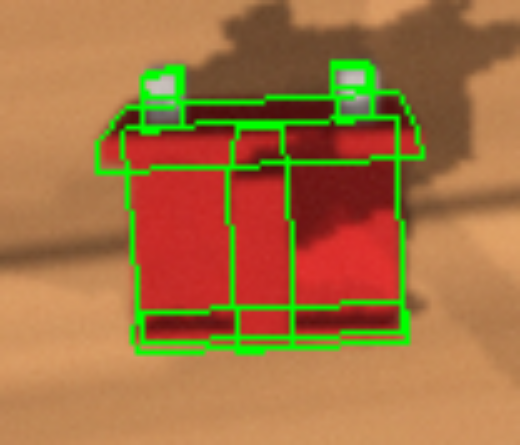

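>>> carry_out([
  [[-3.4,20,-0.8],[0,-1.7,0]],
  [[0,30,0],[0,0,0]],
  [[0,30,0],[0,0,0]],
  [[0,10,0],[0,0,0]],
  [[0,0,0],[0,0,0]],
  [[0,0,0],[0,0,0]],
  [[0,0,0],[0,0,0]],
], jaw=0.55)

```text
time_s: 3.4
tool_pos: [0.4393, -0.2784, 0.1213]
tool_rot: [-89.9, -0.1, -95.0]
force: [0.5, -1.4, -0.4]
grip_width: 0.049
```

```bash
python3 c.py w3
python3 - <<'E'
from h import *
from cell import env
import json
o=json.load(open("pics/w3.json"));W=wristcal(env,o)
im=cv2.imread("pics/w3.png")
for b in BR+TABS: cv2.polylines(im,[cv2.convexHull(np.round(proj(W,place(b,.463,-.2818,np.radians(-5.3)))).astype(np.int32))],True,(0,255,0),1)
cv2.imwrite("pics/w3f.png",im)
E
```

```text
3.4 [ 0.4392586  -0.27838862  0.12127889] [-8.98528732e+01 -8.99400707e-02 -9.50139157e+01] [ 0.49261644 -1.43695136 -0.39457247] [ 49.42693018   8.02490635 -21.43722978 108.22274568   3.27724873
  64.16694005 -68.25354643]
```

View pics/w3f.png

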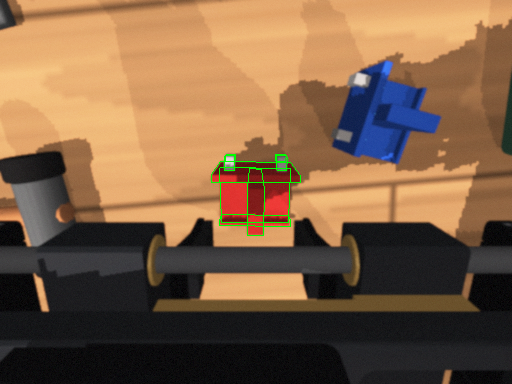

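>>> carry_out([
  [[1.2,20,-2.1],[0,0,0]],
  [[0,25,0],[0,0,0]],
  [[0,20,0],[0,0,0]],
  [[0,7,0],[0,0,0]],
  [[0,0,0],[0,0,0]],
  [[0,0,0],[0,0,0]],
  [[0,0,0],[0,0,0]],
  [[0,0,0],[0,0,0]],
])

```text
time_s: 4.25
tool_pos: [0.4367, -0.2791, 0.0486]
tool_rot: [-89.9, -0.1, -95.0]
force: [0.4, 0.4, -0.0]
grip_width: 0.0477
```

>>> carry_out([
  [[0,0,0],[0,0,0]],
  [[0,0,0],[0,0,0]],
  [[0,0,0],[0,0,0]],
  [[0,0,0],[0,0,0]],
  [[0,0,0],[0,0,0]],
], jaw=0, squeeze=50)

```text
time_s: 4.75
tool_pos: [0.4359, -0.2786, 0.0475]
tool_rot: [-90.0, -0.0, -95.0]
force: [-0.4, 0.2, -0.5]
grip_width: 0.0157
```

```bash
python3 c.py w4
```

```text
4.75 [ 0.43594836 -0.27861565  0.04751043] [-9.00062189e+01 -3.42369105e-03 -9.50293404e+01] [-0.43439267  0.18562602 -0.45160182] [ 48.82927764  12.89006991 -21.05837556 112.27850485   5.56859906
  55.79674605 -69.91009664]
```

View pics/w4.png

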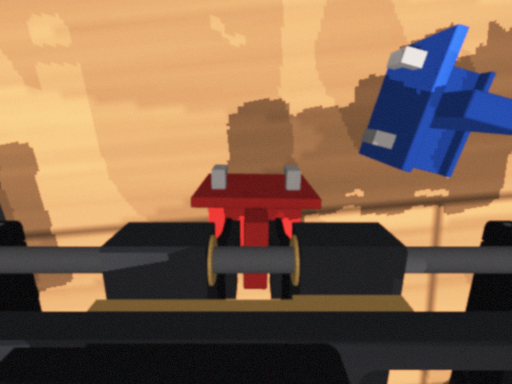

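>>> carry_out([
  [[0,0,0],[0,0,0]],
  [[0,0,0],[0,0,0]],
  [[0,0,0],[0,0,0]],
])

```text
time_s: 5.1
tool_pos: [0.4358, -0.2788, 0.0474]
tool_rot: [-90.0, -0.0, -95.0]
force: [0.2, -2.2, -1.8]
grip_width: 0.0117
```

>>> carry_out([
  [[0,-10,0],[0,0,0]],
  [[0,-30,0],[0,0,0]],
  [[0,-40,0],[0,0,0]],
  [[0,-40,0],[0,0,0]],
  [[0,-30,0],[0,0,0]],
  [[0,0,0],[0,0,0]],
  [[0,0,0],[0,0,0]],
  [[0,0,0],[0,0,0]],
])

```text
time_s: 5.9
tool_pos: [0.4348, -0.2777, 0.1956]
tool_rot: [-90.2, 0.1, -95.0]
force: [-0.0, -0.4, -2.9]
grip_width: 0.012
```

```bash
python3 c.py w5
```

```text
5.9 [ 0.43479686 -0.27768939  0.19558378] [-90.1846473    0.10790407 -95.01328707] [-0.04614614 -0.43736389 -2.94546785] [ 50.17483315   4.16621278 -21.40390069 103.30122421   1.56308259
  73.03750933 -66.65243668]
```

View pics/w5.png

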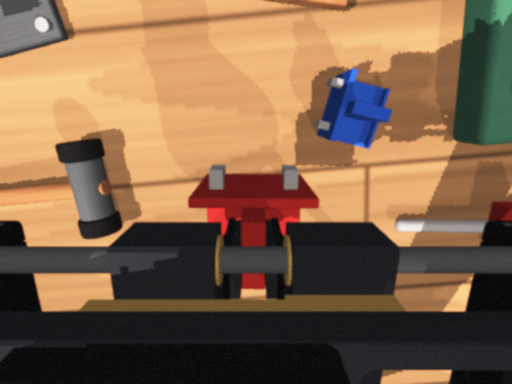

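```bash
cat > e.py <<'E'
from h import *
from cell import env
w=env.get_calibration("wrist"); H=np.linalg.inv(np.array(w["hand_eye"])); 
C=dict(fx=w["fx"],fy=w["fy"],cx=w["cx"],cy=w["cy"],R=H[:3,:3],t=H[:3,3])
def totool(P,ex,ey,ez,pitch=0,yaw=0):   # bracket pts -> tool; metres
    P=np.asarray(P,float); c=np.array([-.026,0,.068]); P=Ro.from_euler("yz",[pitch,yaw]).apply(P-c)+c
    return np.c_[-P[:,1]+ey, ez-P[:,2], P[:,0]+ex]
if __name__=="__main__":
    im=cv2.imread("pics/w5.png")
    cv2.imwrite("pics/w5c.png",cv2.resize(im[150:240,180:330],None,fx=5,fy=5,interpolation=2))
    v=cv2.resize(im[150:240,180:330],None,fx=5,fy=5,interpolation=2)
    for b in BR[:1]+TABS: cv2.polylines(v,[cv2.convexHull(np.round((proj(C,totool(b,.026,0,.0475))-[180,150]+.5)*5).astype(np.int32))],True,(0,255,0),1)
    cv2.imwrite("pics/w5d.png",v)
E
python3 e.py
```

```text
(no output)
```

View pics/w5d.png

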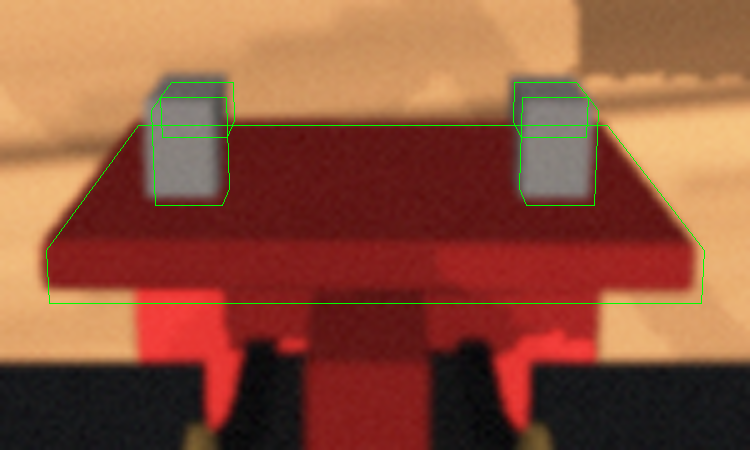

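View pics/w5c.png

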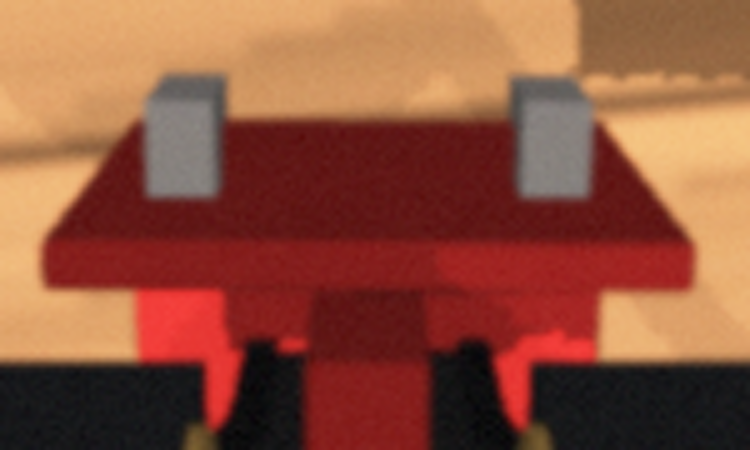

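Run:
```python
from plan import *
r,p,e=plan([.4348,-.2777,.1956],[-90.1,0,-95.0],[.5702,-.0155,.200,-81.65],9)
for x in r:print(x)
print(p,e)
```

```text
[[-30.3, -0.5, 12.4], [0.01, -1.48, -0.0]]
[[-30.0, -0.5, 13.3], [0.01, -1.48, -0.0]]
[[-29.7, -0.5, 14.0], [0.01, -1.48, -0.0]]
[[-29.3, -0.5, 14.7], [0.01, -1.48, -0.0]]
[[-28.9, -0.5, 15.5], [0.01, -1.48, -0.0]]
[[-28.4, -0.5, 16.3], [0.01, -1.48, -0.0]]
[[-28.1, -0.5, 17.0], [0.01, -1.48, -0.0]]
[[-27.6, -0.5, 17.7], [0.01, -1.48, -0.0]]
[[-27.1, -0.5, 18.4], [0.01, -1.48, -0.0]]
[ 0.57022501 -0.01551212  0.19999627] [-9.00081184e+01  1.26244681e-02 -8.16800073e+01]
```

>>> carry_out([
  [[-30.3,-0.5,12.4],[0,-1.48,0]],
  [[-30,-0.5,13.3],[0,-1.48,0]],
  [[-29.7,-0.5,14],[0,-1.48,0]],
  [[-29.3,-0.5,14.7],[0,-1.48,0]],
  [[-28.9,-0.5,15.5],[0,-1.48,0]],
  [[-28.4,-0.5,16.3],[0,-1.48,0]],
  [[-28.1,-0.5,17],[0,-1.48,0]],
  [[-27.6,-0.5,17.7],[0,-1.48,0]],
  [[-27.1,-0.5,18.4],[0,-1.48,0]],
  [[0,0,0],[0,0,0]],
  [[0,0,0],[0,0,0]],
  [[0,0,0],[0,0,0]],
])

```text
time_s: 7.15
tool_pos: [0.5707, -0.0176, 0.2007]
tool_rot: [-90.1, -0.0, -81.8]
force: [-0.2, -0.4, -2.6]
grip_width: 0.0117
```

```bash
python3 c.py w6
python3 - <<'E'
from h import *
from cell import env
im=cv2.imread("pics/w6.png"); cv2.imwrite("pics/w6c.png",cv2.resize(im[0:230,140:390],None,fx=2.6,fy=2.6,interpolation=2))
t=env.read_camera("scene")[:,:,::-1]; cv2.imwrite("pics/s6.png",cv2.resize(t[120:290,140:320],None,fx=3.5,fy=3.5,interpolation=2))
E
```

```text
7.15 [ 0.57067019 -0.01764917  0.20070451] [-9.01485691e+01 -6.79147605e-03 -8.17819109e+01] [-0.16571992 -0.43776392 -2.57337002] [ 30.17759798  12.43143474 -35.5070491   95.27657907   7.46000241
  74.82267177 -88.45328623]
```

View pics/w6c.png

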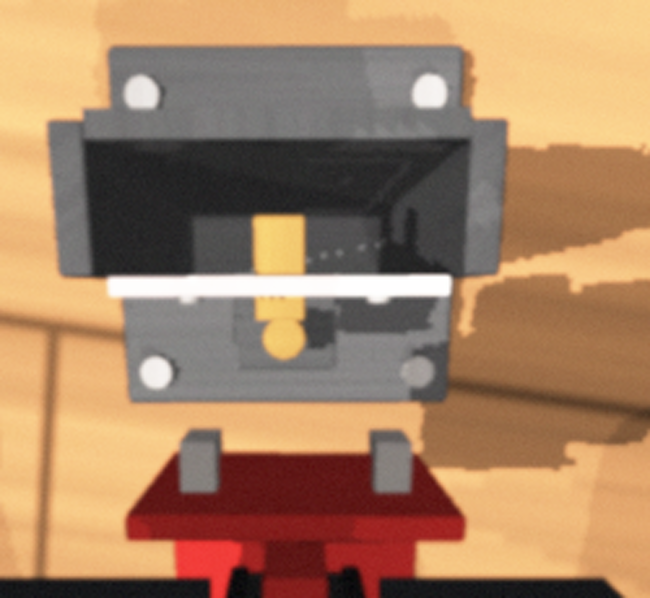

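View pics/s6.png

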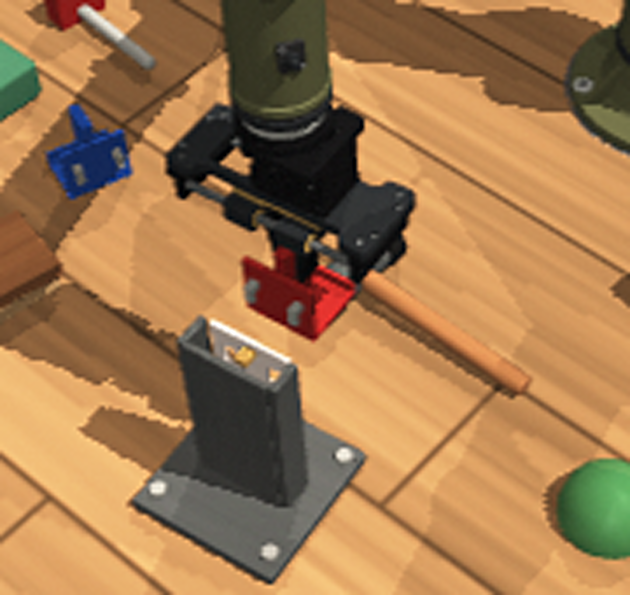

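```bash
cat > f.py <<'E'
from e import *
import json
from scipy.optimize import least_squares
o=json.load(open("pics/w6.json")); Rt=Ro.from_euler("xyz",o["tool_rot"],degrees=True); tp=np.array(o["tool_pos"])
k=lambda *a:(np.array(a,float)/2.6+[140,0])-.3
obs=k((108,275),(451,275),(110,297),(449,296),(110,47),(463,47),(132,402),(444,401),(284,338))
def pts(S): return np.array([[4,39,S*1e3+32],[4,-39,S*1e3+32],[0,39,S*1e3+32],[0,-39,S*1e3+32],[100,75,14],[100,-75,14],[-50,75,0],[-50,-75,0],[-14,0,S*1e3-39.5]])/1000
tabo=k((180,445),(219,445),(373,445),(412,445),(127,517),(464,517))
tabp=np.array([[11.5,26,46],[11.5,18,46],[11.5,-18,46],[11.5,-26,46],[-6,35,64],[-6,-35,64]])/1000
def res(q):
    x,y,yaw,S,cx,cy,cz,rx,ry,rz,ex,ey,ez=q
    P=Rt.inv().apply(place(pts(S),x,y,yaw)-tp)
    corr=lambda P:Ro.from_rotvec([rx,ry,rz]).apply(P)+[cx,cy,cz]
    r1=(proj(C,corr(P))-obs); r2=proj(C,corr(totool(tabp,ex,ey,ez)))-tabo
    return np.r_[r1.ravel()/.5,r2.ravel()/.5,np.array([cx,cy,cz])/.0015,np.array([rx,ry,rz])/.005,(x-.642)/.003,(y+.005)/.003,(S-.153)/.004,(ez-.0475)/.001,(ey)/.0015,(ex-.0265)/.003]
r=least_squares(res,[.642,-.005,.145,.154,0,0,0,0,0,0,.0265,0,.0475],x_scale=[.01,.01,.1,.01]+[.002]*3+[.005]*3+[.002]*3)
cov=np.linalg.inv(r.jac.T@r.jac)**1 if 0 else np.linalg.pinv(r.jac.T@r.jac)
q=r.x; s=np.sqrt(np.diag(cov))
for n,a,b in zip("x y yaw S cx cy cz rx ry rz ex ey ez".split(),q,s): print(n,round(a,4),"+-",round(b,4))
print(np.round(r.fun[:30]*.5,1))
# relative: plate centre in tool frame vs bracket
for nm,P in(("plate0",[0,0,q[3]]),):
    t=Rt.inv().apply(place(np.array([P]),*q[:3])-tp)[0]; print("slot centre tool",t,"tabs in tool",totool([[0,0,.037]],*q[10:13])[0], "yaw post",np.degrees(q[2]),"tool",o["tool_rot"][2]+90)
E
python3 f.py
```

```text
x 0.6402 +- 0.0012
y -0.0036 +- 0.001
yaw 0.1448 +- 0.0038
S 0.1564 +- 0.0009
cx -0.0006 +- 0.001
cy 0.0024 +- 0.0007
cz -0.0002 +- 0.0012
rx -0.0061 +- 0.0015
ry -0.0 +- 0.0032
rz -0.0018 +- 0.0016
ex 0.0276 +- 0.0012
ey -0.0002 +- 0.001
ez 0.0508 +- 0.0007
[ 0.2  0.5 -0.2  0.3 -0.1 -1.   0.2 -0.8 -0.8  0.8  0.7  0.6  1.1 -0.4
 -1.2 -0.1  0.1  0.5  1.2 -3.2 -0.4 -3.2  0.3 -3.2 -1.4 -3.2  2.   6.
 -1.7  6. ]
slot centre tool [-0.00393151  0.04409463  0.07095018] tabs in tool [-0.00018535  0.01375203  0.02756298] yaw post 8.295203928200253 tool 8.218089101485845
```

```bash
sed -i 's/\[-6,35,64\],\[-6,-35,64\]/[0,35,64],[0,-35,64]/' f.py; python3 f.py
```

```text
x 0.6403 +- 0.0012
y -0.0036 +- 0.001
yaw 0.1446 +- 0.0038
S 0.1553 +- 0.0009
cx -0.0006 +- 0.001
cy 0.0013 +- 0.0007
cz -0.0004 +- 0.0012
rx -0.0045 +- 0.0015
ry -0.0001 +- 0.0032
rz -0.0019 +- 0.0016
ex 0.0265 +- 0.0012
ey -0.0002 +- 0.001
ez 0.0481 +- 0.0007
[ 0.2  0.7 -0.2  0.5 -0.1 -0.8  0.2 -0.6 -1.1  0.2  1.   0.   0.9 -0.4
 -1.  -0.1  0.1  0.5  0.4  0.1 -1.   0.1  0.9  0.1 -0.5  0.1 -0.  -0.2
  0.3 -0.2]
slot centre tool [-0.00392492  0.04521123  0.07104905] tabs in tool [-0.0001863   0.01113077  0.02649656] yaw post 8.287701491335463 tool 8.218089101485845
```

>>> carry_out([
  [[-3.7,14,0],[0,0,0]],
  [[0,14,6],[0,0,0]],
  [[0,6,10],[0,0,0]],
  [[0,0,9],[0,0,0]],
  [[0,0,0],[0,0,0]],
  [[0,0,0],[0,0,0]],
  [[0,0,0],[0,0,0]],
])

```text
time_s: 7.95
tool_pos: [0.5959, -0.0091, 0.1684]
tool_rot: [-90.0, -0.0, -81.7]
force: [0.6, 0.7, -2.9]
grip_width: 0.0117
```

```bash
python3 c.py w7
python3 - <<'E'
from h import *
im=cv2.imread("pics/w7.png"); cv2.imwrite("pics/w7c.png",cv2.resize(im[50:230,140:390],None,fx=3.2,fy=3.2,interpolation=2))
E
```

```text
7.95 [ 0.59594761 -0.00908424  0.16840931] [-8.99789455e+01 -7.53890209e-03 -8.16995127e+01] [ 0.637858    0.73438849 -2.945452  ] [ 27.95455103  16.92806252 -35.32097997  94.27478918  10.20092857
  72.0269091  -91.05227677]
```

View pics/w7c.png

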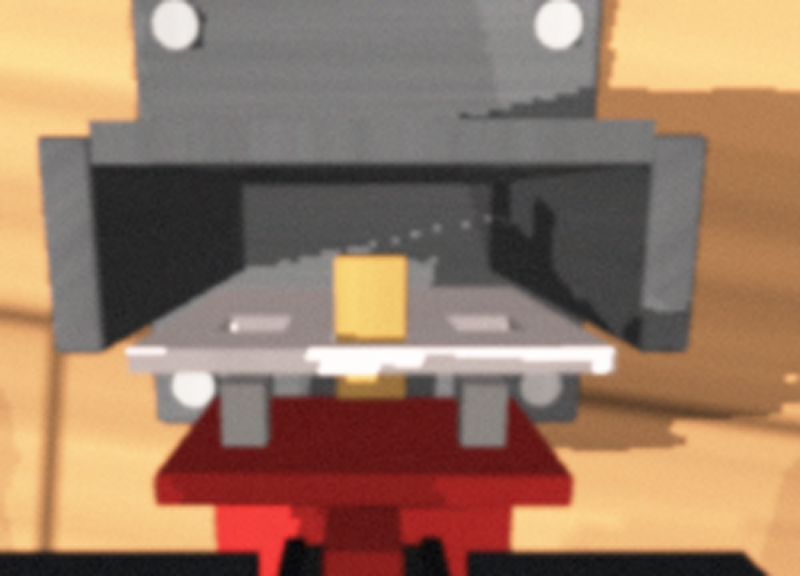

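>>> carry_out([
  [[1.1,1.8,0],[0,0,0]],
  [[0,0,0],[0,0,0]],
  [[0,0,0],[0,0,0]],
  [[0,0,0],[0,0,0]],
])

```text
time_s: 8.4
tool_pos: [0.5959, -0.0103, 0.1663]
tool_rot: [-90.0, -0.0, -81.7]
force: [-0.0, -0.3, -3.0]
grip_width: 0.0116
```

```bash
cat > g.py <<'E'
from h import *
from cell import env
a=[]
for i in range(1):
    o=env.get_obs(); Rt=Ro.from_euler("xyz",o["tool_rot"],degrees=True)
    q=np.array([.6403,-.0036,.1446]); 
    # post-frame pose of bracket origin given ex .0265, ey -.0002, ez .0481
    R=Rt.as_matrix(); org=np.array(o["tool_pos"])+Rt.apply([-.0002,.0481,-.0])-0*R[:,0]
    org=np.array(o["tool_pos"])+Rt.apply([-.0002,.0481,.0265])
    d=org-[.6403,-.0036,0]; c,s=np.cos(.1446),np.sin(.1446)
    print("t",o["time_s"],"bracket in post x %.2f y %.2f tabsz %.2f (S est 155.3) yaw %.2f roll/pitch %s"%((c*d[0]+s*d[1])*1e3,(-s*d[0]+c*d[1])*1e3,(d[2]+.037)*1e3,o["tool_rot"][2]+90-8.29,np.round(o["tool_rot"][:2],2)),"F post",np.round([c*o["force"][0]+s*o["force"][1],-s*o["force"][0]+c*o["force"][1],o["force"][2]],1),"M",np.round(o["wrist_torque"],2))
E
python3 g.py
```

```text
t 8.4 bracket in post x -18.42 y -0.03 tabsz 155.22 (S est 155.3) yaw -0.00 roll/pitch [-9.e+01 -1.e-02] F post [-0.1 -0.3 -3. ] M [0.05 0.07 0.01]
```

>>> carry_out([
  [[0,0,3],[0,0,0]],
  [[0,0,2.5],[0,0,0]],
  [[0,0,1.5],[0,0,0]],
  [[0,0,1],[0,0,0]],
  [[0,0,0],[0,0,0]],
  [[0,0,0],[0,0,0]],
])

```text
time_s: 9.0
tool_pos: [0.6039, -0.009, 0.1657]
tool_rot: [-90.0, 0.0, -81.7]
force: [0.4, 0.1, -6.3]
grip_width: 0.0115
```

```bash
python3 g.py
```

```text
t 9.0 bracket in post x -10.36 y 0.08 tabsz 154.60 (S est 155.3) yaw 0.01 roll/pitch [-9.001e+01  2.000e-02] F post [ 0.4  0.  -6.3] M [0.01 0.07 0.01]
```

>>> carry_out([
  [[0,0,0],[0,0,0]],
  [[0,0,0],[0,0,0]],
])

```text
time_s: 9.2
tool_pos: [0.6038, -0.009, 0.1658]
tool_rot: [-90.0, 0.0, -81.7]
force: [1.8, -0.3, -7.8]
grip_width: 0.0114
```

```bash
python3 g.py; python3 c.py w8;  python3 - <<'E'
from h import *
im=cv2.imread("pics/w8.png"); cv2.imwrite("pics/w8c.png",cv2.resize(im[70:230,140:390],None,fx=3.2,fy=3.2,interpolation=2))
E
```

```text
t 9.2 bracket in post x -10.35 y 0.11 tabsz 154.70 (S est 155.3) yaw 0.01 roll/pitch [-9.e+01  1.e-02] F post [ 1.8 -0.5 -7.8] M [ 0.03 -0.03  0.  ]
9.2 [ 0.60384829 -0.00901588  0.16580361] [-8.99999456e+01  1.34181740e-02 -8.17003707e+01] [ 1.82221517 -0.28666446 -7.82891342] [ 27.46698637  18.05500087 -35.16134431  93.30091519  10.79770947
  72.07879771 -91.4033368 ]
```

View pics/w8c.png

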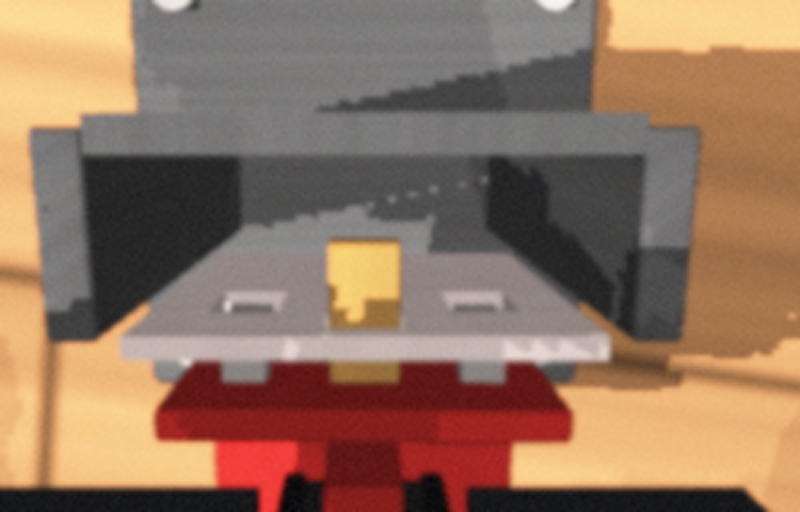

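>>> carry_out([
  [[0,1,0],[0,0,0]],
  [[0,0,0],[0,0,0]],
  [[0,0,0],[0,0,0]],
])

```text
time_s: 9.55
tool_pos: [0.6041, -0.0091, 0.1656]
tool_rot: [-90.0, -0.0, -81.7]
force: [-0.3, 0.4, -4.9]
grip_width: 0.0115
```

```bash
python3 g.py
```

```text
t 9.55 bracket in post x -10.10 y -0.07 tabsz 154.53 (S est 155.3) yaw 0.00 roll/pitch [-8.996e+01 -2.000e-02] F post [-0.3  0.4 -4.9] M [0.07 0.02 0.05]
```

>>> carry_out([
  [[0,1.6,0],[0,0,0]],
  [[0,0,0],[0,0,0]],
  [[0,0,0],[0,0,0]],
  [[0,0,0],[0,0,0]],
])

```text
time_s: 9.95
tool_pos: [0.604, -0.0092, 0.1638]
tool_rot: [-90.0, -0.0, -81.7]
force: [0.5, 0.2, -3.0]
grip_width: 0.0115
```

```bash
python3 g.py
```

```text
t 9.95 bracket in post x -10.24 y -0.07 tabsz 152.75 (S est 155.3) yaw 0.00 roll/pitch [-8.998e+01 -1.000e-02] F post [ 0.6  0.1 -3. ] M [-0.02  0.01 -0.02]
```

>>> carry_out([
  [[0,0.3,1.5],[0,0,0]],
  [[0,0,1.5],[0,0,0]],
  [[0,0,0],[0,0,0]],
  [[0,0,0],[0,0,0]],
])

```text
time_s: 10.35
tool_pos: [0.6068, -0.0087, 0.1633]
tool_rot: [-90.0, -0.0, -81.7]
force: [-0.5, -0.3, -3.3]
grip_width: 0.0115
```

```bash
python3 g.py
```

```text
t 10.35 bracket in post x -7.40 y -0.06 tabsz 152.17 (S est 155.3) yaw 0.00 roll/pitch [-90.01  -0.  ] F post [-0.5 -0.2 -3.3] M [-0.01  0.11 -0.04]
```

>>> carry_out([
  [[0,0,1.5],[0,0,0]],
  [[0,0,1.5],[0,0,0]],
  [[0,0,1],[0,0,0]],
  [[0,0,0],[0,0,0]],
  [[0,0,0],[0,0,0]],
])

```text
time_s: 10.85
tool_pos: [0.6106, -0.0082, 0.1633]
tool_rot: [-90.0, -0.0, -81.7]
force: [-1.3, -1.2, -1.8]
grip_width: 0.0116
```

```bash
python3 g.py
```

```text
t 10.85 bracket in post x -3.61 y -0.03 tabsz 152.15 (S est 155.3) yaw 0.00 roll/pitch [-9.003e+01 -1.000e-02] F post [-1.4 -1.  -1.8] M [-0.15  0.61 -0.  ]
```

>>> carry_out([
  [[0,0,1.5],[0,0,0]],
  [[0,0,1],[0,0,0]],
  [[0,0,0],[0,0,0]],
  [[0,0,0],[0,0,0]],
])

```text
time_s: 11.25
tool_pos: [0.6127, -0.0079, 0.1632]
tool_rot: [-90.1, -0.0, -81.7]
force: [-5.4, -1.0, -1.1]
grip_width: 0.0118
```

```bash
python3 g.py
```

```text
t 11.25 bracket in post x -1.49 y -0.11 tabsz 152.04 (S est 155.3) yaw 0.00 roll/pitch [-9.008e+01 -1.000e-02] F post [-5.5 -0.2 -1.1] M [-0.18  1.06  0.08]
```

>>> carry_out([
  [[0,0,1.2],[0,0,0]],
  [[0,0,0],[0,0,0]],
  [[0,0,0],[0,0,0]],
])

```text
time_s: 11.55
tool_pos: [0.6128, -0.008, 0.1632]
tool_rot: [-90.2, -0.0, -81.7]
force: [-8.9, -1.6, 2.3]
grip_width: 0.0115
```

```bash
python3 g.py; python3 c.py w9;  python3 - <<'E'
from h import *
im=cv2.imread("pics/w9.png"); cv2.imwrite("pics/w9c.png",cv2.resize(im[70:230,140:390],None,fx=3.2,fy=3.2,interpolation=2))
E
```

```text
t 11.55 bracket in post x -1.54 y -0.16 tabsz 152.01 (S est 155.3) yaw 0.01 roll/pitch [-9.022e+01 -2.000e-02] F post [-9.1 -0.3  2.3] M [-0.22  1.76  0.12]
11.55 [ 0.61278322 -0.00795368  0.16321378] [-9.02222602e+01 -2.35863530e-02 -8.17025045e+01] [-8.94549578 -1.59991117  2.28435144] [ 26.71219861  19.45075301 -34.96374295  91.98305521  11.57697003
  72.44304447 -91.9686495 ]
```

View pics/w9c.png

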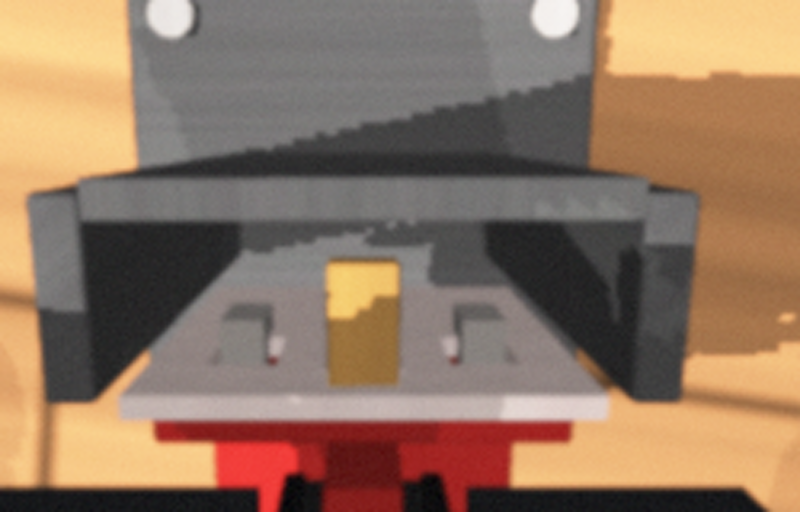

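>>> carry_out([
  [[0,1.5,-0.8],[0,0,0]],
  [[0,1.5,0],[0,0,0]],
  [[0,1.5,0],[0,0,0]],
  [[0,1.5,0],[0,0,0]],
  [[0,0,0],[0,0,0]],
  [[0,0,0],[0,0,0]],
])

```text
time_s: 12.2
tool_pos: [0.6128, -0.0078, 0.1584]
tool_rot: [-90.1, -0.0, -81.7]
force: [-8.4, -0.7, 4.6]
grip_width: 0.0113
```

```bash
python3 g.py
```

```text
t 12.2 bracket in post x -1.41 y -0.05 tabsz 147.27 (S est 155.3) yaw 0.01 roll/pitch [-9.01e+01 -4.00e-02] F post [-8.4  0.5  4.6] M [-0.15  1.76  0.09]
```

>>> carry_out([
  [[0,1.5,-0.5],[0,0,0]],
  [[0,1.5,0],[0,0,0]],
  [[0,1.5,0],[0,0,0]],
  [[0,1,0],[0,0,0]],
  [[0,0,0],[0,0,0]],
  [[0,0,0],[0,0,0]],
])

```text
time_s: 12.8
tool_pos: [0.6128, -0.0078, 0.1538]
tool_rot: [-90.0, -0.1, -81.7]
force: [-8.3, -1.2, 9.0]
grip_width: 0.0116
```

```bash
python3 g.py
```

```text
t 12.8 bracket in post x -1.37 y -0.04 tabsz 142.68 (S est 155.3) yaw 0.01 roll/pitch [-9.003e+01 -6.000e-02] F post [-8.3  0.   9. ] M [-0.14  1.94  0.15]
```

>>> carry_out([
  [[0,1,0],[0,0,0]],
  [[0,1,0],[0,0,0]],
  [[0,0.5,0],[0,0,0]],
  [[0,0,0],[0,0,0]],
  [[0,0,0],[0,0,0]],
])

```text
time_s: 13.3
tool_pos: [0.6128, -0.0078, 0.1517]
tool_rot: [-90.0, -0.1, -81.7]
force: [-9.1, -1.0, 9.8]
grip_width: 0.0114
```

```bash
python3 g.py
```

```text
t 13.3 bracket in post x -1.31 y -0.04 tabsz 140.58 (S est 155.3) yaw 0.01 roll/pitch [-9.002e+01 -7.000e-02] F post [-9.2  0.3  9.8] M [-0.19  2.13  0.09]
```

>>> carry_out([
  [[0,1,0],[0,0,0]],
  [[0,1,0],[0,0,0]],
  [[0,0,0],[0,0,0]],
  [[0,0,0],[0,0,0]],
])

```text
time_s: 13.7
tool_pos: [0.6128, -0.0078, 0.1509]
tool_rot: [-90.0, -0.1, -81.7]
force: [-11.7, -1.0, 15.1]
grip_width: 0.0114
```

```bash
python3 g.py; python3 c.py w10;  python3 - <<'E'
from h import *
im=cv2.imread("pics/w10.png"); cv2.imwrite("pics/w10c.png",cv2.resize(im[70:230,140:390],None,fx=3.2,fy=3.2,interpolation=2))
E
```

```text
t 13.7 bracket in post x -1.29 y -0.10 tabsz 139.78 (S est 155.3) yaw 0.01 roll/pitch [-90.01  -0.1 ] F post [-11.7   0.7  15.1] M [-0.19  2.65  0.13]
13.7 [ 0.61283541 -0.00782939  0.15088837] [-90.00883869  -0.09771131 -81.69962422] [-11.68244437  -1.00528409  15.07124204] [ 26.6464635   19.83476368 -34.87394422  93.00229898  11.95078971
  70.91012731 -92.26261071]
```

View pics/w10c.png

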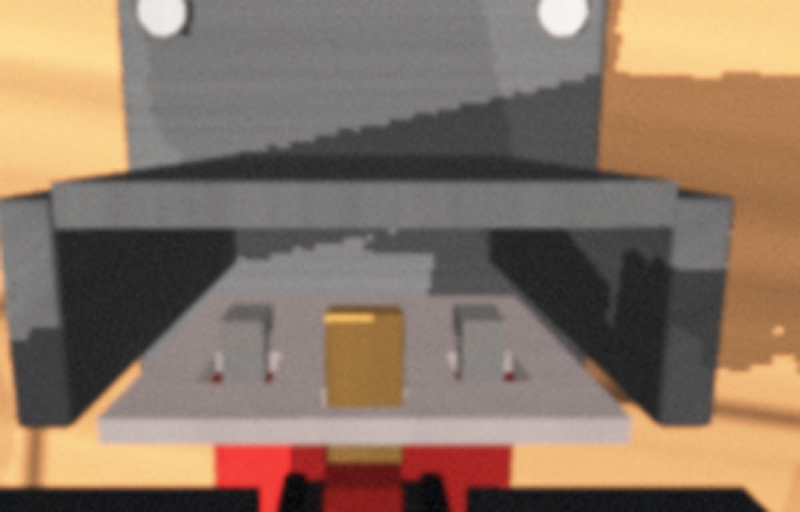

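>>> carry_out([
  [[0,-1.5,-1.5],[0,0,0]],
  [[0,-1.5,-1],[0,0,0]],
  [[0,0,0],[0,0,0]],
  [[0,0,0],[0,0,0]],
])

```text
time_s: 14.15
tool_pos: [0.6126, -0.0078, 0.1524]
tool_rot: [-89.7, -0.0, -81.7]
force: [-1.8, -0.2, 6.5]
grip_width: 0.0117
```

```bash
python3 g.py
```

```text
t 14.15 bracket in post x -1.34 y 0.02 tabsz 141.40 (S est 155.3) yaw 0.01 roll/pitch [-8.974e+01 -4.000e-02] F post [-1.8  0.1  6.5] M [0.01 0.42 0.07]
```

>>> carry_out([
  [[0,-1.5,0],[0,0,0]],
  [[0,-1,0],[0,0,0]],
  [[0,0,0],[0,0,0]],
  [[0,0,0],[0,0,0]],
])

```text
time_s: 14.55
tool_pos: [0.6124, -0.0078, 0.1526]
tool_rot: [-89.8, 0.0, -81.7]
force: [4.3, 1.2, -3.6]
grip_width: 0.0117
```

```bash
python3 g.py
```

```text
t 14.55 bracket in post x -1.48 y 0.06 tabsz 141.58 (S est 155.3) yaw 0.01 roll/pitch [-8.978e+01  2.000e-02] F post [ 4.4  0.6 -3.6] M [ 0.07 -1.15  0.04]
```

Bolt is holding: the tool can't rise and the force reversed. Relaxing the pull, then releasing.

>>> carry_out([
  [[0,0.5,1],[0,0,0]],
  [[0,0,0],[0,0,0]],
  [[0,0,0],[0,0,0]],
])

```text
time_s: 14.85
tool_pos: [0.6125, -0.0078, 0.1526]
tool_rot: [-89.9, 0.0, -81.7]
force: [3.8, 0.3, -2.1]
grip_width: 0.0115
```

>>> carry_out([
  [[0,0,0],[0,0,0]],
  [[0,0,0],[0,0,0]],
  [[0,0,0],[0,0,0]],
  [[0,0,0],[0,0,0]],
  [[0,0,0],[0,0,0]],
], jaw=0.4)

```text
time_s: 15.35
tool_pos: [0.6114, -0.0081, 0.1522]
tool_rot: [-90.0, -0.0, -81.7]
force: [0.3, -0.9, 0.2]
grip_width: 0.0339
```

```bash
python3 g.py; python3 c.py w11;  python3 - <<'E'
from h import *
im=cv2.imread("pics/w11.png"); cv2.imwrite("pics/w11c.png",cv2.resize(im[70:260,140:390],None,fx=3.1,fy=3.1,interpolation=2))
E
```

```text
t 15.35 bracket in post x -2.75 y -0.08 tabsz 141.13 (S est 155.3) yaw -0.01 roll/pitch [-9.003e+01 -1.000e-02] F post [ 0.2 -0.9  0.2] M [ 0.04 -0.01 -0.02]
15.35 [ 0.61141559 -0.00808075  0.15224473] [-9.00294005e+01 -7.07957181e-03 -8.17165387e+01] [ 0.33423466 -0.8605972   0.24011432] [ 26.7955835   19.6233932  -34.89961893  93.08855761  11.73243977
  71.01631981 -92.09985395]
```

View pics/w11c.png

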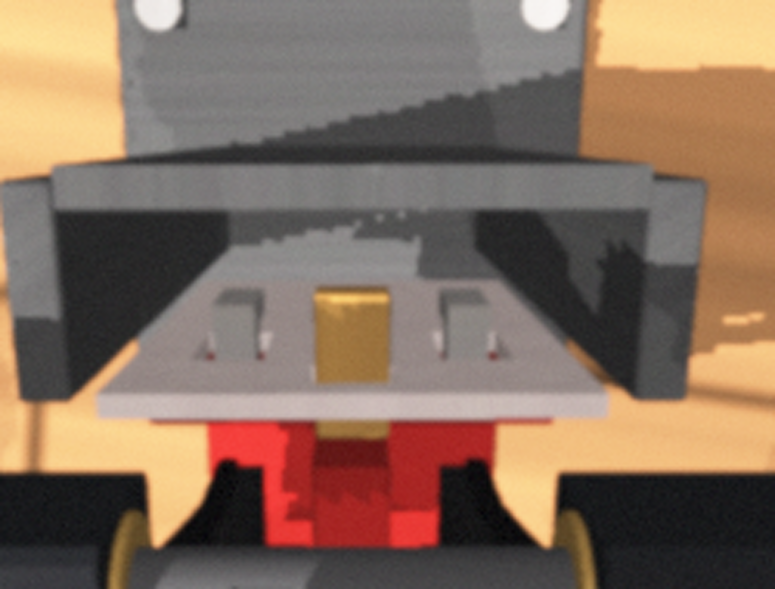

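>>> carry_out([
  [[0,-10,0],[0,0,0]],
  [[0,-20,0],[0,0,0]],
  [[0,-25,-5],[0,0,0]],
  [[0,-20,-20],[0,0,0]],
  [[0,-10,-20],[0,0,0]],
  [[0,0,0],[0,0,0]],
  [[0,0,0],[0,0,0]],
  [[0,0,0],[0,0,0]],
])

```text
time_s: 16.2
tool_pos: [0.5674, -0.0144, 0.2369]
tool_rot: [-90.0, 0.0, -81.7]
force: [0.4, 0.1, -0.3]
grip_width: 0.0349
```

```bash
python3 c.py w12;  python3 - <<'E'
from h import *
from cell import env
im=cv2.imread("pics/w12.png"); a=cv2.resize(im[0:230,140:390],None,fx=1.8,fy=1.8,interpolation=2)
t=env.read_camera("scene")[:,:,::-1]; b=cv2.resize(t[170:290,150:260],(int(110*3.45),414),interpolation=2)
cv2.imwrite("pics/w12c.png",np.hstack([a[:414,:410],b])[:600,:800])
cv2.imwrite("pics/top12.png",env.read_camera("top")[:,:,::-1])
E
```

```text
16.2 [ 0.56742647 -0.01443488  0.23687869] [-9.00193296e+01  1.74850226e-02 -8.17072689e+01] [ 0.4029451   0.14084473 -0.2697712 ] [ 30.55170032  10.6859     -35.89693192  92.89832718   6.35327434
  78.50041331 -87.85157364]
```

View pics/w12c.png

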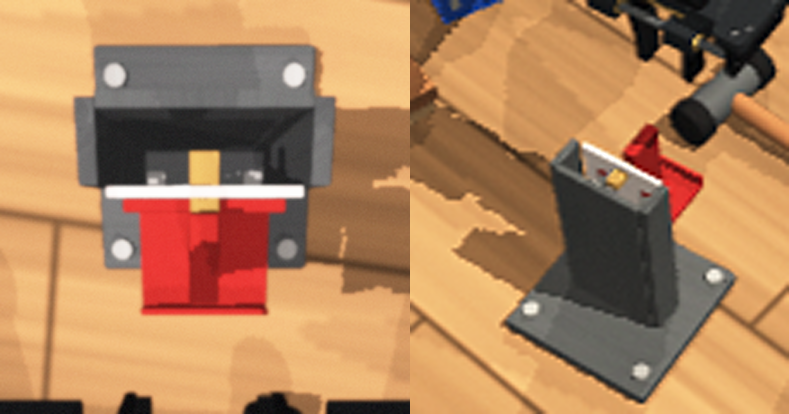

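View pics/top12.png

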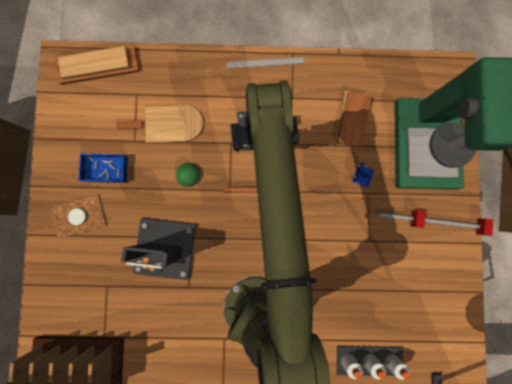

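The bracket hangs flush and square with the bolt out over its top edge. The robot is clear and nothing else has moved. Handing in.

```bash
python3 -c "
from cell import env
print(env.sign_off())"
```

```text
the job is handed in; nothing more can be done
None
```

The red bracket is hanging on the smaller post, locked under the brass bolt and released. I signed the job off at about 16 s of the 54 s allowed; no verdict was reported.

**What I did:**
- I gripped the rib and lined the bracket up using the wrist camera.
- My camera estimate of the slot height was 155.3 mm. The tabs touched the slots' upper edge there, so I felt downwards to about 152.3 mm and they went in.
- I pressed the back flush at about 9 N, then pushed down to the hard stop. The highest wrist force I read between moves was about 19 N.

**Last checks:**
- **Lock:** with the bracket still gripped, pulling up met the bolt. The tool rose about 1.7 mm and stopped, and the force reversed. After I let go, the bracket stayed put.
- **Fit:** the last wrist picture shows the bolt out over the top edge, both tabs through the slots, and the back square and centred.
- **Clearance:** the tool force read about zero after the gripper backed off.
- **Other items:** in the pictures the dome, paddle, mallet and cauls look unmoved, though the arm hid part of the mallet in the top view. I checked these by eye and did not measure them.

**Disagreements:** besides the roughly 3 mm error in slot height, my estimate of the plate's face was about 1.4 mm off. I corrected both by touch.

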